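# Index a printed housing on its assembly slide and hold it at the click

## Robot

A 6-joint arm with a two-finger parallel gripper is mounted at the origin on the work surface. World frame = base frame: x ahead of the robot, y to its left, z up, the work surface at z = 0. Lengths are in mm, angles in degrees, forces in N, time in s.
With the tool pointing down it reaches from about 325 to 775 mm from the base axis. Payload 9.3 kg.
Tool frame: the origin (TCP) lies midway between the tips of the shut fingers; the grasp point (between the pads) lies 19 mm behind it (pinch_z is the distance from the TCP to the grasp point, in mm); z points along the fingers, x is the direction in which the jaws open and shut, and the axes are right-handed (so a half turn about z gives the same grasp; the last joint's range is limited). The gripper opens to 85 mm and grips with 20 to 120 N. Pads are 22 mm wide; open, the fingers measure 114 mm over their backs; the gripper's body (76 mm by 85 mm) begins 54 mm behind the grasp point. The pads swing forward as they close: fully open they stand 13 mm farther back than shut.
Start: joints at [-84.145, 14.817, 1.232, 76.415, 0, 81.257], TCP at [138.622, -532.241, 231.279] pointing down, gripper open.
Joint ranges: [-174.27, 174.27], [-52.1, 104.24], [-59.71, 78.15], [-110.17, 111.67], [-87.03, 83.33], [-180, 180]. Speed limits (degrees/s): [127.2, 127.2, 159.86, 180, 180, 180].

## Interface

Orientations are given as [roll, pitch, yaw] about the fixed x, y, z axes, in that order (R = Rz(yaw) Ry(pitch) Rx(roll)).
In Python, from station import * gives the robot as it stands.
- The arm moves only by the tool step_arm, never from a script. Its argument "steps" is a list of rows, each an object with "xyz": the shift along the tool's x, y, z in m, a list of three; "delta_rot": the turn, a rotation vector about the tool's x, y, z in rad, a list of three; "claw": the opening, from 0 (shut) to 1 (fully open). In form: [{"xyz": [x, y, z], "delta_rot": [rx, ry, rz], "claw": claw}, ...]. A call has 1 to 20 rows; each row is the pose to reach, as a shift and turn from the pose commanded when the call began, along the tool's axes at that moment; what a row does not reach only later rows make up. A row lasts 1/10 s, in which the tool goes at most 50 mm and 8.59 degrees, less where a joint would pass 70% of its speed; a pose out of reach is approached as far as the arm can. A call with a gripper value outside its range is refused whole. The fingers move at their own pace and stop on an object; "force" is the grip in N (left out, the last holds). Time passes only in rows, so rows that repeat a pose let the fingers close. It gives the time, the measured TCP pose, the force and the opening at its end, in the units of the state.
- get_state(): the state, without advancing time (a new reading comes with each control period).
- camera(name): name is "scene" or "top" or "wrist"; returns a dict with "image" (480x640x3 uint8, red, green, blue), "mtx" (3x3 intrinsics, pixels), "eye" and "rotation" of the camera in the world; the wrist camera has in their place "mount" (4x4, takes a point from camera to tool coordinates, whose origin is the TCP and whose axes are the tool frame's). Camera axes: x right, y up, looking along -z (the intrinsics and any distortion apply to the point x, -y, -z); pixel columns grow to the right and rows downward; lengths in mm; the calibration is good to about 2 mm. A picture is of the moment at which its call begins: read the wrist's pose just before it. There is no depth.
- sign_off(): hands the job in, once; it reports no verdict.
The state is a dict: "clock": time; "joint_positions": joint angles; "joint_vel": joint speeds; "effort": joint torques, N m; "tool_pos": TCP position; "eef_rot": TCP orientation; "force": force on the tool from outside, world axes, zero at the start; "wrist_torque": the same for the moment, N m; "grip_width": opening from 0.0 (shut) to 1.0 (fully open).
Only numpy, scipy, OpenCV 4.12 (cv2) and the standard library are available. Lean on these libraries where they do the work, as an engineer would, in place of code of your own. Each camera call takes 0.05 s, during which the arm holds its last target. There are 200 camera calls.

## Task

The grey printed housing sits on a sliding carriage: take the carriage's upright white grip lightly between the fingers (it is a thin-walled print that cracks under a hard squeeze) and slide it along the rail towards the metal block with the spring ball, not towards the plain black stop, until you feel the ball click into the notch in the carriage's edge. Finish there still gripping it, holding the carriage steady in the notch so that a screw can be driven, and leave the other things on the desk alone.

Things in the scene. Friction and masses are not known exactly. Their poses are not given: they have to be found in the camera images.
- rail: Grey metal base plate 150 x 420 mm, 10 mm thick, with a steel rail along its length, fixed on the desk. Origin under the middle of the rail, on the desk; its y axis runs along the rail, z up. The carriage can slide 140 mm either way of the middle along y and nowhere else, with about 1.5 N of friction.
- carriage: Sliding carriage: aluminium plate 72 mm across the rail, 90 mm along it, 12 mm thick, top 34 mm above the desk. Origin at the centre of its underside over the rail; axes as the rail's. On it stand the white grip (over the origin) and, on the -x side, a grey housing 85 x 88 mm reaching 58 mm above the desk, its nearest face 36 mm from the grip's axis.
- grip (a point): Centre of the part of the white grip to take hold of, 64 mm above the desk. The grip is an upright plain round post of 26 mm diameter, from 34 mm to 84 mm above the desk, thin-walled: it stands a pinch of up to about 50 N per finger and cracks above; a hold needs about 10 N. The point's axes are the carriage's.
- notch (a point): Middle of the notch in the carriage's edge on the +x side, 36 mm from the rail's middle line, 28 mm above the desk, half way along the 90 mm edge. Rounded, about 5 mm wide at its throat and 3 mm deep, seen from above as a nick in the edge. It lies level with the grip along the rail (same carriage y).
- detent_block: Fixed metal block 34 x 30 mm that holds the spring ball, top 38 mm above the desk, with a dark clamp screw up to 48 mm, beside the rail on its +x side, near either end, 80 to 122 mm from the rail's middle. Origin on the base plate's top, on the line where the carriage's edge runs, level with the ball along the rail; y axis along the rail.
- ball_seat (a point): Point on the detent block, 28 mm above the desk, on the line of the carriage's edge and level with the ball along the rail. The carriage is in the notch when notch and ball_seat are level along the rail. The ball centres a carriage that is free to move to within 1 mm.
- ball: 10 mm steel ball on a spring, sticking out 3 mm over the carriage's edge line; origin at its centre. The carriage's end pushes it in when the notch is still about 48 mm away (some 6 N over a few mm); it then rides on the edge with little resistance; over the last 6 mm it draws the carriage on with 1 to 3 N; leaving the notch takes about 5 to 7 N either way.
- end_stop: Plain black block, 60 mm across the rail and 20 mm along it, top 44 mm above the desk, fixed, at the other end from the metal block and reaching into the carriage's way: a hard stop without notch or ball. Origin on the base plate's top, on the same edge line as the metal block's origin, in the middle of its 20 mm.
- screwdriver: Loose screwdriver lying on the desk beyond the slide, about 200 mm long; not to be disturbed. Origin under its middle.
- screw_tray: Loose grey tray 90 x 70 x 25 mm beyond the slide; not to be disturbed. Origin under its middle.
- globe: Loose white printed globe of 56 mm diameter standing on its neck, 63 mm tall, to one side; not to be disturbed. Origin under its middle.
- jar: Loose clear jar, 54 mm diameter, 70 mm tall, to the other side; not to be disturbed. Origin under its middle.

How it is judged (in metres and radians):
On the way, in this order (a step that is already met when the one before it is completed fails the run):
1. the carriage is held by its grip, its notch still more than 10 mm from the ball (contact force between the fingers and carriage above 12 N and not (y of notch in the frame of detent_block between -0.01 and 0.01 m)), for 0.2 s.
2. the ball is in the notch (within 2 mm along the rail) with the carriage held (contact force between the fingers and carriage above 12 N and y of notch in the frame of detent_block between -0.002 and 0.002 m), for 0.2 s.
At the end, for the whole second after the job is handed in: The notch is within 2 mm of the ball along the rail, the carriage is still (under 10 mm/s) and the fingers still grip it (contact force above 12 N in all), through the last second (all of step 2 and linear speed of carriage below 0.01 m/s); the arm keeps its last pose, push and grip.
It fails at once if the white grip is squeezed or struck too hard (fingers on the carriage above 120 N in all) (contact force between the fingers and carriage above 120 N).
It fails at once if the screwdriver is disturbed (moved more than 30 mm) (distance of screwdriver from where it was at the start of the episode above 0.03 m).
It fails at once if the screw tray is disturbed (moved more than 30 mm) (distance of screw_tray from where it was at the start of the episode above 0.03 m).
It fails at once if the white globe is disturbed (moved more than 30 mm) (distance of globe from where it was at the start of the episode above 0.03 m).
It fails at once if the jar is disturbed (moved more than 30 mm) (distance of jar from where it was at the start of the episode above 0.03 m).
It also fails if it takes over 42 s, if anything falls off the work surface, if the arm or the gripper's body presses on something with over 40 N, if the wrist force passes 120 N, or if a joint passes its speed limit or range.

## Working session

There is one attempt and no reset: what is moved stays moved. The work goes in short steps, Python scripts to look and compute and a tool call to move; the robot and the scene stay as the last step left them, time stands still between calls to the robot, and variables do not carry over. Pictures are saved under pics/ and viewed, about 8 in all and at most 12, crops included, and the job is handed in when it is done.

Besides the shell and the picture viewer there is one more tool, called after "Emit:" as name(argument=value, ...), one argument or row to a line, values as JSON. step_arm: Moves the arm, as the interface text tells. Its arguments: {"type":"object","properties":{"steps":{"type":"array"},"force":{"type":"number"}},"required":["steps"]}

```bash
mkdir -p pics
cat > h.py <<'E'
from station import *
import numpy as np, cv2
def snap(n,f):
    c=camera(n); cv2.imwrite('pics/'+f,c['image'][:,:,::-1]); return c
def ray(c,u,v,z):
    K=np.array(c['mtx']);d=np.linalg.inv(K)@[u,v,1]; d=np.array(c['rotation'])@[d[0],-d[1],-d[2]]
    e=np.array(c['eye']); return e+d*(z-e[2])/d[2]
E
python3 - <<'E'
from h import *
for n in('top','scene'):
    c=snap(n,n+'1.png'); print(n,c['mtx'],c['eye'],c['rotation'],c.keys())
print(get_state())
E
```

```text
top [[483.09854703   0.         321.8400218 ]
 [  0.         483.09854703 236.26877399]
 [  0.           0.           1.        ]] [ 4.53681753e+02 -3.95565343e-02  1.19786061e+03] [  9.35868704  -0.43017174 -91.12306164] dict_keys(['image', 'mtx', 'eye', 'rotation'])
scene [[478.58748322   0.         315.87012541]
 [  0.         478.58748322 238.682925  ]
 [  0.           0.           1.        ]] [1189.19268797  397.23987243  715.89664687] [ 46.98295669  -0.87424705 126.22564701] dict_keys(['image', 'mtx', 'eye', 'rotation'])
{'clock': 0.1, 'joint_positions': array([-8.41436546e+01,  1.48483844e+01,  1.19435533e+00,  7.64148526e+01,
        2.65425501e-04,  8.12577788e+01]), 'joint_vel': array([ 0.05457582, -0.05443607,  0.08368867, -0.00835562, -0.04468452,
       -0.00942429]), 'effort': array([ 5.86806607e-03, -5.56693161e+01,  3.45069301e+01,  1.15958112e-02,
       -1.90633864e-04,  3.17853136e-06]), 'tool_pos': array([ 138.60697779, -531.99785179,  230.72027863]), 'eef_rot': array([-1.79989268e+02,  6.80411318e-02, -7.54014272e+01]), 'force': array([-0.46301412,  0.28772646,  0.11095915]), 'wrist_torque': array([0.02481594, 0.0326232 , 0.01251895]), 'grip_width': 0.9982143988636021}
```

View pics/top1.png

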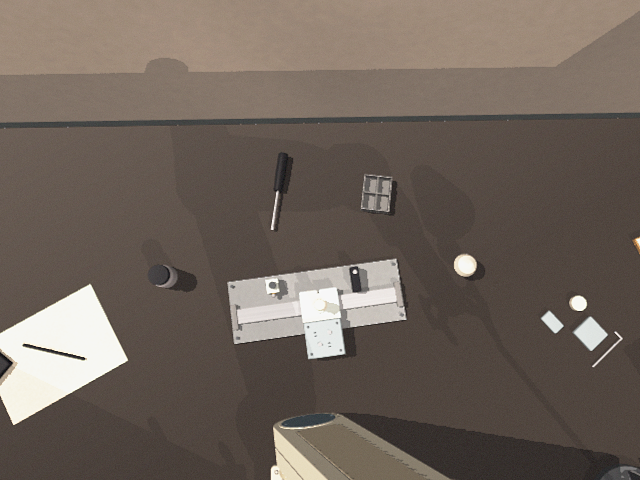

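View pics/scene1.png

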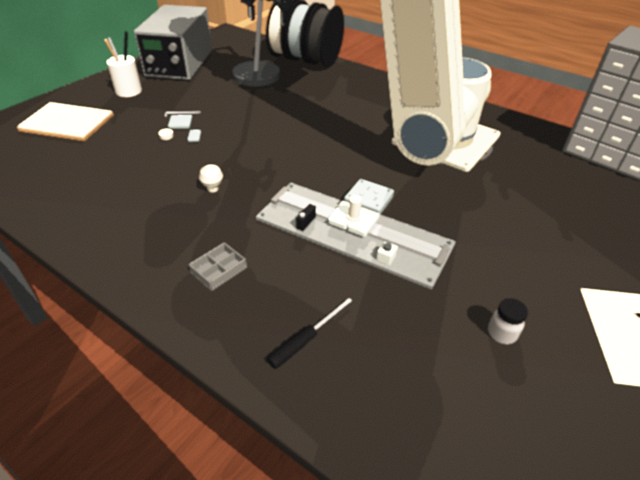

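The top view shows the metal block at (272,286) and the black stop at (355,280), so the carriage goes to image left (world +y). The white grip is near (320,305).

```bash
sed -i '1i from scipy.spatial.transform import Rotation as Ro' h.py; sed -i "s/np.array(c\['rotation'\])@/Ro.from_euler('xyz',c['rotation'],degrees=True).as_matrix()@/" h.py
python3 - <<'E'
from h import *
i=cv2.imread('pics/top1.png')[250:365,220:415]; cv2.imwrite('pics/crop.png',cv2.resize(i,None,fx=4,fy=4,interpolation=cv2.INTER_CUBIC))
c=camera('top')
for u,v in((229,281),(397,260),(406,320),(236,343)): print(ray(c,u,v,10).round(1))
E
```

```text
[542.3 216.9  10. ]
[ 586.3 -197.6   10. ]
[ 439.7 -212.9   10. ]
[393.3 198.4  10. ]
```

View pics/crop.png

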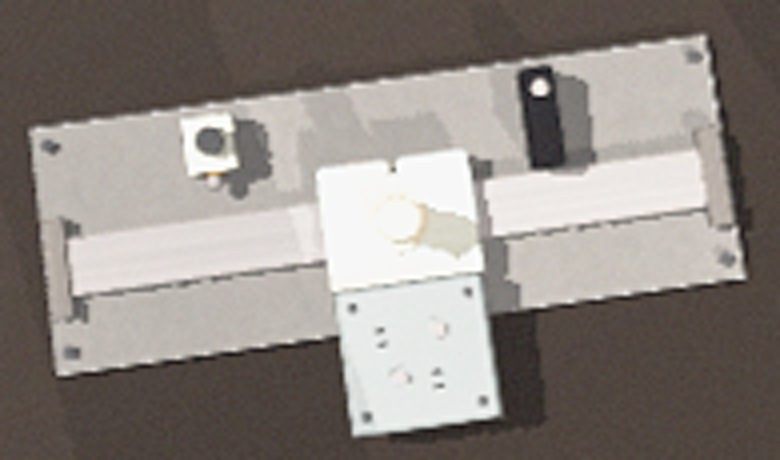

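Run:
```python
from h import *
c=camera('top')
r=lambda u,v,z: ray(c,220+(u-1.5)/4,250+(v-1.5)/4,z)
C=[r(*p,10) for p in((31,128),(706,36),(745,280),(57,376))]
m=np.mean(C,0); y=C[0]+C[3]-C[1]-C[2]; y/=np.linalg.norm(y)
x=np.array([y[1],-y[0],0]); print('mid',m,'yaw y',np.degrees(np.arctan2(y[1],y[0])))
for n,p in dict(grip=(398,219,84),notch=(392,168,34),ball=(214,181,30),blk=(207,147,38)).items():
    q=r(*p); print(n,q.round(1),'rail',((q-m)@x).round(1),((q-m)@y).round(1))
g=r(398,219,84); s=get_state(); R=Ro.from_euler('xyz',s['eef_rot'],degrees=True)
T=np.array([g[0],g[1],180]); print('shift tool',R.inv().apply(T-s['tool_pos']).round(1))
```

```text
mid [490.79055503   4.02737741  10.        ] yaw y 96.68013232800561
grip [479.6  -2.7  84. ] rail -11.9 -5.4
notch [5.111e+02 2.000e-01 3.400e+01] rail 19.7 -6.2
ball [505.6 107.1  30. ] rail 26.7 100.7
blk [525.5 110.5  38. ] rail 46.8 101.7
shift tool [-426.3 -463.4   51.3]
```

Emit:
step_arm(
  steps=[
    {"xyz": [-0.02, -0.022, 0.002], "delta_rot": [0, 0, -0.14], "claw": 1},
    {"xyz": [-0.04, -0.044, 0.005], "delta_rot": [0, 0, -0.28], "claw": 1},
    {"xyz": [-0.06, -0.066, 0.007], "delta_rot": [0, 0, -0.42], "claw": 1},
    {"xyz": [-0.08, -0.087, 0.01], "delta_rot": [0, 0, -0.56], "claw": 1},
    {"xyz": [-0.1, -0.109, 0.012], "delta_rot": [0, 0, -0.7], "claw": 1},
    {"xyz": [-0.12, -0.13, 0.014], "delta_rot": [0, 0, -0.84], "claw": 1},
    {"xyz": [-0.14, -0.152, 0.017], "delta_rot": [0, 0, -0.98], "claw": 1},
    {"xyz": [-0.16, -0.174, 0.02], "delta_rot": [0, 0, -1.12], "claw": 1},
    {"xyz": [-0.18, -0.196, 0.022], "delta_rot": [0, 0, -1.26], "claw": 1},
    {"xyz": [-0.2, -0.217, 0.024], "delta_rot": [0, 0, -1.4], "claw": 1},
    {"xyz": [-0.22, -0.239, 0.026], "delta_rot": [0, 0, -1.54], "claw": 1},
    {"xyz": [-0.24, -0.26, 0.029], "delta_rot": [0, 0, -1.68], "claw": 1},
    {"xyz": [-0.26, -0.282, 0.031], "delta_rot": [0, 0, -1.82], "claw": 1},
    {"xyz": [-0.28, -0.304, 0.034], "delta_rot": [0, 0, -1.96], "claw": 1},
    {"xyz": [-0.3, -0.326, 0.036], "delta_rot": [0, 0, -2.1], "claw": 1},
    {"xyz": [-0.32, -0.348, 0.038], "delta_rot": [0, 0, -2.24], "claw": 1},
    {"xyz": [-0.34, -0.37, 0.041], "delta_rot": [0, 0, -2.38], "claw": 1},
    {"xyz": [-0.36, -0.391, 0.043], "delta_rot": [0, 0, -2.52], "claw": 1},
    {"xyz": [-0.38, -0.413, 0.046], "delta_rot": [0, 0, -2.66], "claw": 1},
    {"xyz": [-0.4, -0.435, 0.048], "delta_rot": [0, 0, -2.8], "claw": 1},
  ],
)

```text
clock: 2.2
tool_pos: [459.2, -34.3, 183.1]
eef_rot: [-180.0, -0.0, 85.4]
force: [-0.3, -1.3, -0.0]
grip_width: 0.999
```

Emit:
step_arm(
  steps=[
    {"xyz": [0.017, 0.009, 0.003], "delta_rot": [0, 0, -0.1], "claw": 1},
    {"xyz": [0.034, 0.018, 0.003], "delta_rot": [0, 0, -0.204], "claw": 1},
    {"xyz": [0.034, 0.018, 0.003], "delta_rot": [0, 0, -0.204], "claw": 1},
    {"xyz": [0.034, 0.018, 0.003], "delta_rot": [0, 0, -0.204], "claw": 1},
  ],
)

```text
clock: 2.6
tool_pos: [479.4, -3.1, 180.1]
eef_rot: [-180.0, 0.0, 96.7]
force: [-0.9, 0.1, 1.2]
grip_width: 1.002
```

Run:
```python
from h import *
s=get_state(); print(s['tool_pos'],s['eef_rot'],s['force'])
c=snap('wrist','w1.png'); print(c['mtx'],c['mount'],c.keys())
```

```text
[479.43793404  -3.08567464 180.06163733] [-1.79963083e+02  6.55755893e-04  9.66575077e+01] [-0.85844629  0.05355163  1.15224381]
[[352.69672753   0.         319.28415968]
 [  0.         352.69672753 235.39720865]
 [  0.           0.           1.        ]] [[ 9.99999967e-01  1.21185828e-04  2.24893254e-04  2.90997911e-01]
 [ 1.87715170e-04 -9.45680755e-01 -3.25096717e-01 -8.34731321e+01]
 [ 1.73280107e-04  3.25096748e-01 -9.45680746e-01 -1.43002455e+02]
 [ 0.00000000e+00  0.00000000e+00  0.00000000e+00  1.00000000e+00]] dict_keys(['image', 'mtx', 'mount'])
```

View pics/w1.png

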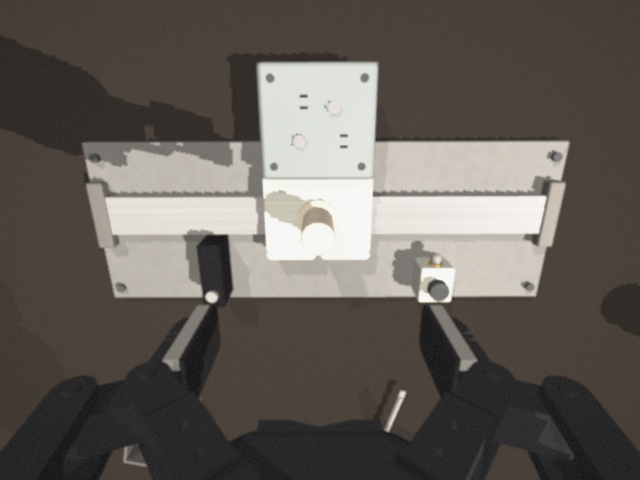

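The grip's top is at (317,238) and the ball at (437,259). The carriage edge is at row 259, with the post hiding the notch, and the rail is parallel to the image rows.

```bash
cat >> h.py <<'E'
def wray(c,s,u,v,z):
    M=np.array(c['mount']); R=Ro.from_euler('xyz',s['eef_rot'],degrees=True).as_matrix()
    d=np.linalg.inv(np.array(c['mtx']))@[u,v,1]; d=R@M[:3,:3]@[d[0],-d[1],-d[2]]
    e=s['tool_pos']+R@M[:3,3]; p=e+d*(z-e[2])/d[2]; return p, R.T@(p-s['tool_pos'])
E
python3 - <<'E'
from h import *
s=get_state(); c=camera('wrist')
for n,p in dict(grip=(317,238,84),edgeL=(265,260,34),edgeR=(371,260,34),railL=(110,214,20),railR=(545,214,20),ball=(437,259,30),blk=(436,281,38)).items():
    a,b=wray(c,s,*p); print(n,a.round(1),b.round(1))
i=c['image'][180:310,230:470,::-1]; cv2.imwrite('pics/w1c.png',cv2.resize(i,None,fx=3.3,fy=3.3,interpolation=cv2.INTER_CUBIC))
E
```

```text
grip [480.1  -4.8  84. ] [-1.4  0.7 96.2]
edgeL [523.5 -46.6  34. ] [-48.   39.  146.1]
edgeR [512.7  46.9  34. ] [ 46.1  39.  146.1]
railL [ 501.2 -188.3   20. ] [-186.1    0.6  160.2]
railR [456.6 196.4  20. ] [201.2   0.6 160.1]
ball [506.5 106.5  30. ] [106.1  39.8 150.1]
blk [524.5 107.1  38. ] [104.6  57.7 142.1]
```

View pics/w1c.png

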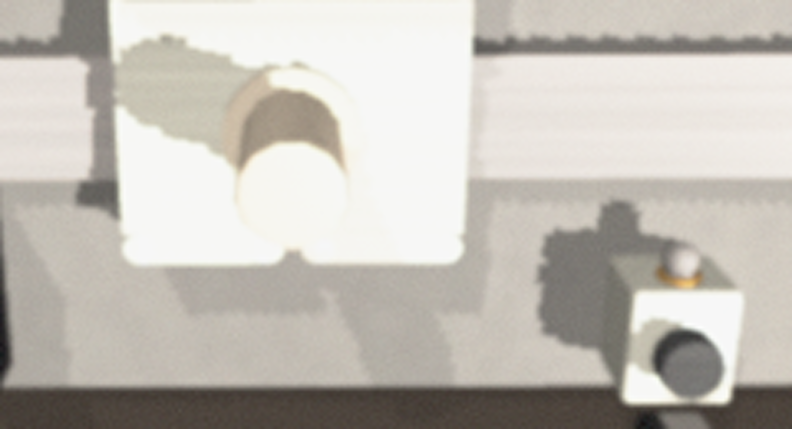

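Emit:
step_arm(
  steps=[
    {"xyz": [0, 0.001, 0.03], "delta_rot": [0, 0, 0], "claw": 1},
    {"xyz": [0, 0.001, 0.06], "delta_rot": [0, 0, 0], "claw": 1},
    {"xyz": [0, 0.001, 0.085], "delta_rot": [0, 0, 0], "claw": 1},
    {"xyz": [0, 0.001, 0.105], "delta_rot": [0, 0, 0], "claw": 0.9},
    {"xyz": [0, 0.001, 0.12], "delta_rot": [0, 0, 0], "claw": 0.7},
    {"xyz": [0, 0.001, 0.13], "delta_rot": [0, 0, 0], "claw": 0.5},
    {"xyz": [0, 0.001, 0.135], "delta_rot": [0, 0, 0], "claw": 0.45},
    {"xyz": [0, 0.001, 0.135], "delta_rot": [0, 0, 0], "claw": 0.45},
    {"xyz": [0, 0.001, 0.135], "delta_rot": [0, 0, 0], "claw": 0.45},
  ],
  force=20,
)

```text
clock: 3.6
tool_pos: [481.0, -3.3, 45.9]
eef_rot: [179.9, 0.0, 96.7]
force: [-0.1, 0.5, -0.5]
grip_width: 0.452
```

Run:
```python
from h import *
s=get_state(); print(s['tool_pos'],s['eef_rot'],s['force'],s['grip_width'])
snap('wrist','w2.png')
```

```text
[481.00655869  -3.32468152  45.89160356] [1.79948115e+02 1.77919061e-02 9.66898238e+01] [-0.06049196  0.49331349 -0.51762774] 0.452086899430147
```

View pics/w2.png

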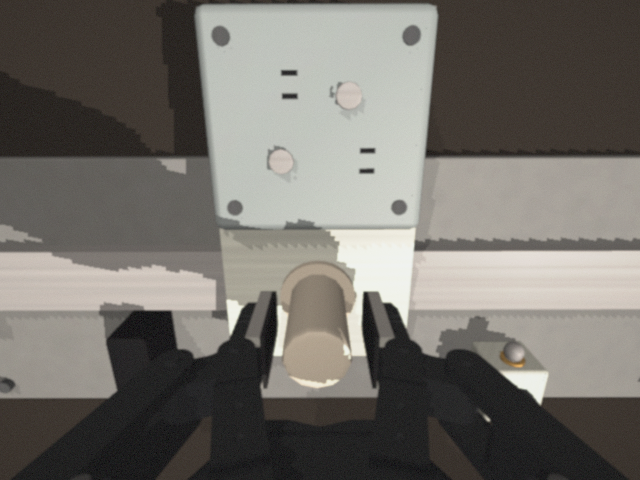

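The post (around x=317) stands between the pads (275 and 363), nearly centred. I'll close gently now.

Emit:
step_arm(
  steps=[
    {"xyz": [0, 0, 0], "delta_rot": [0, 0, 0], "claw": 0.4},
    {"xyz": [0, 0, 0], "delta_rot": [0, 0, 0], "claw": 0.36},
    {"xyz": [0, 0, 0], "delta_rot": [0, 0, 0], "claw": 0.33},
    {"xyz": [0, 0, 0], "delta_rot": [0, 0, 0], "claw": 0.3},
    {"xyz": [0, 0, 0], "delta_rot": [0, 0, 0], "claw": 0.26},
    {"xyz": [0, 0, 0], "delta_rot": [0, 0, 0], "claw": 0.2},
    {"xyz": [0, 0, 0], "delta_rot": [0, 0, 0], "claw": 0.1},
    {"xyz": [0, 0, 0], "delta_rot": [0, 0, 0], "claw": 0},
    {"xyz": [0, 0, 0], "delta_rot": [0, 0, 0], "claw": 0},
    {"xyz": [0, 0, 0], "delta_rot": [0, 0, 0], "claw": 0},
    {"xyz": [0, 0, 0], "delta_rot": [0, 0, 0], "claw": 0},
    {"xyz": [0, 0, 0], "delta_rot": [0, 0, 0], "claw": 0},
  ],
  force=22,
)

```text
clock: 4.85
tool_pos: [480.9, -3.2, 45.6]
eef_rot: [180.0, 0.0, 96.7]
force: [-0.5, -1.5, 6.1]
grip_width: 0.292
```

Emit:
step_arm(
  steps=[
    {"xyz": [0.003, 0, 0], "delta_rot": [0, 0, 0], "claw": 0},
    {"xyz": [0.008, 0, 0], "delta_rot": [0, 0, 0], "claw": 0},
    {"xyz": [0.013, 0, 0], "delta_rot": [0, 0, 0], "claw": 0},
    {"xyz": [0.018, 0, 0], "delta_rot": [0, 0, 0], "claw": 0},
    {"xyz": [0.023, 0, 0], "delta_rot": [0, 0, 0], "claw": 0},
    {"xyz": [0.028, 0, 0], "delta_rot": [0, 0, 0], "claw": 0},
    {"xyz": [0.033, 0, 0], "delta_rot": [0, 0, 0], "claw": 0},
    {"xyz": [0.038, 0, 0], "delta_rot": [0, 0, 0], "claw": 0},
    {"xyz": [0.042, 0, 0], "delta_rot": [0, 0, 0], "claw": 0},
    {"xyz": [0.045, 0, 0], "delta_rot": [0, 0, 0], "claw": 0},
  ],
)

```text
clock: 5.85
tool_pos: [475.5, 41.7, 45.6]
eef_rot: [180.0, 0.0, 96.7]
force: [-1.3, -1.9, 5.7]
grip_width: 0.298
```

Emit:
step_arm(
  steps=[
    {"xyz": [0.003, 0, 0], "delta_rot": [0, 0, 0], "claw": 0},
    {"xyz": [0.006, 0, 0], "delta_rot": [0, 0, 0], "claw": 0},
    {"xyz": [0.009, 0, 0], "delta_rot": [0, 0, 0], "claw": 0},
    {"xyz": [0.012, 0, 0], "delta_rot": [0, 0, 0], "claw": 0},
    {"xyz": [0.015, 0, 0], "delta_rot": [0, 0, 0], "claw": 0},
    {"xyz": [0.018, 0, 0], "delta_rot": [0, 0, 0], "claw": 0},
    {"xyz": [0.021, 0, 0], "delta_rot": [0, 0, 0], "claw": 0},
    {"xyz": [0.025, 0, 0], "delta_rot": [0, 0, 0], "claw": 0},
    {"xyz": [0.03, 0, 0], "delta_rot": [0, 0, 0], "claw": 0},
    {"xyz": [0.035, 0, 0], "delta_rot": [0, 0, 0], "claw": 0},
    {"xyz": [0.04, 0, 0], "delta_rot": [0, 0, 0], "claw": 0},
    {"xyz": [0.043, 0, 0], "delta_rot": [0, 0, 0], "claw": 0},
    {"xyz": [0.045, 0, 0], "delta_rot": [0, 0, 0], "claw": 0},
    {"xyz": [0.045, 0, 0], "delta_rot": [0, 0, 0], "claw": 0},
    {"xyz": [0.045, 0, 0], "delta_rot": [0, 0, 0], "claw": 0},
  ],
)

```text
clock: 7.35
tool_pos: [470.1, 86.6, 45.6]
eef_rot: [180.0, -0.0, 96.7]
force: [-1.4, -0.0, 7.6]
grip_width: 0.297
```

Run:
```python
from h import *
s=get_state(); R=Ro.from_euler('xyz',s['eef_rot'],degrees=True)
print(s['tool_pos'],s['force'],R.inv().apply(s['force']),s['grip_width'])
c=snap('wrist','w3.png')
i=c['image'][180:400,200:480,::-1]; cv2.imwrite('pics/w3c.png',cv2.resize(i,None,fx=2.7,fy=2.7,interpolation=cv2.INTER_CUBIC))
```

```text
[470.10946161  86.55165223  45.6239588 ] [-1.41290038 -0.0104619   7.63827807] [ 0.15866004 -1.40154486 -7.63872946] 0.2973611346455467
```

View pics/w3c.png

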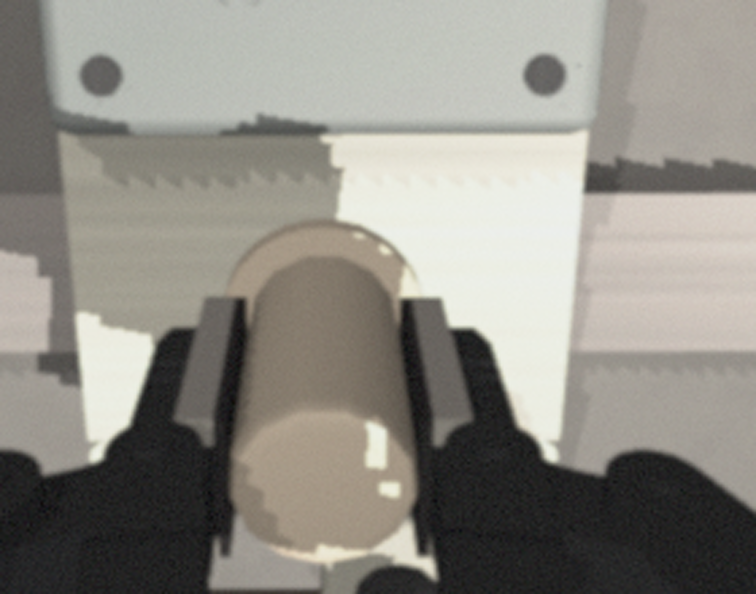

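Emit:
step_arm(
  steps=[
    {"xyz": [0.002, 0, 0], "delta_rot": [0, 0, 0], "claw": 0},
    {"xyz": [0.004, 0, 0], "delta_rot": [0, 0, 0], "claw": 0},
    {"xyz": [0.006, 0, 0], "delta_rot": [0, 0, 0], "claw": 0},
    {"xyz": [0.008, 0, 0], "delta_rot": [0, 0, 0], "claw": 0},
    {"xyz": [0.009, 0, 0], "delta_rot": [0, 0, 0], "claw": 0},
  ],
)

```text
clock: 7.9
tool_pos: [469.1, 94.8, 45.6]
eef_rot: [180.0, 0.1, 96.7]
force: [-0.8, -3.6, 7.9]
grip_width: 0.302
```

Emit:
step_arm(
  steps=[
    {"xyz": [0.001, 0, 0], "delta_rot": [0, 0, 0], "claw": 0},
    {"xyz": [0.002, 0, 0], "delta_rot": [0, 0, 0], "claw": 0},
  ],
)

```text
clock: 8.1
tool_pos: [468.9, 96.8, 45.6]
eef_rot: [180.0, 0.1, 96.7]
force: [-1.9, -3.6, 7.1]
grip_width: 0.298
```

Emit:
step_arm(
  steps=[
    {"xyz": [0.0005, 0, 0], "delta_rot": [0, 0, 0], "claw": 0},
    {"xyz": [0.001, 0, 0], "delta_rot": [0, 0, 0], "claw": 0},
  ],
)

```text
clock: 8.3
tool_pos: [468.7, 98.0, 45.6]
eef_rot: [180.0, 0.0, 96.7]
force: [-1.7, -2.5, 6.3]
grip_width: 0.298
```

Emit:
step_arm(
  steps=[
    {"xyz": [0.0005, 0, 0], "delta_rot": [0, 0, 0], "claw": 0},
    {"xyz": [0.001, 0, 0], "delta_rot": [0, 0, 0], "claw": 0},
  ],
)

```text
clock: 8.5
tool_pos: [468.6, 99.1, 45.6]
eef_rot: [180.0, 0.0, 96.7]
force: [-2.4, -2.2, 6.9]
grip_width: 0.298
```

Emit:
step_arm(
  steps=[
    {"xyz": [0.0005, 0, 0], "delta_rot": [0, 0, 0], "claw": 0},
    {"xyz": [0.001, 0, 0], "delta_rot": [0, 0, 0], "claw": 0},
  ],
)

```text
clock: 8.7
tool_pos: [468.5, 100.2, 45.6]
eef_rot: [180.0, 0.0, 96.7]
force: [-1.9, -0.7, 7.2]
grip_width: 0.296
```

Emit:
step_arm(
  steps=[
    {"xyz": [0.0004, 0, 0], "delta_rot": [0, 0, 0], "claw": 0},
    {"xyz": [0.0008, 0, 0], "delta_rot": [0, 0, 0], "claw": 0},
  ],
)

```text
clock: 8.9
tool_pos: [468.4, 100.9, 45.6]
eef_rot: [180.0, 0.0, 96.7]
force: [-1.8, -1.3, 6.8]
grip_width: 0.298
```

Emit:
step_arm(
  steps=[
    {"xyz": [0.0004, 0, 0], "delta_rot": [0, 0, 0], "claw": 0},
    {"xyz": [0.0008, 0, 0], "delta_rot": [0, 0, 0], "claw": 0},
  ],
)

```text
clock: 9.1
tool_pos: [468.3, 101.4, 45.6]
eef_rot: [180.0, 0.1, 96.7]
force: [-1.0, -4.5, 7.1]
grip_width: 0.296
```

Emit:
step_arm(
  steps=[
    {"xyz": [0.0004, 0, 0], "delta_rot": [0, 0, 0], "claw": 0},
    {"xyz": [0.0008, 0, 0], "delta_rot": [0, 0, 0], "claw": 0},
  ],
)

```text
clock: 9.3
tool_pos: [468.3, 101.6, 45.6]
eef_rot: [180.0, 0.1, 96.7]
force: [-0.5, -7.1, 6.5]
grip_width: 0.303
```

Emit:
step_arm(
  steps=[
    {"xyz": [-0.0005, 0, 0], "delta_rot": [0, 0, 0], "claw": 0},
    {"xyz": [-0.0009, 0, 0], "delta_rot": [0, 0, 0], "claw": 0},
    {"xyz": [-0.0009, 0, 0], "delta_rot": [0, 0, 0], "claw": 0},
    {"xyz": [-0.0009, 0, 0], "delta_rot": [0, 0, 0], "claw": 0},
    {"xyz": [-0.0009, 0, 0], "delta_rot": [0, 0, 0], "claw": 0},
  ],
)

```text
clock: 9.8
tool_pos: [468.3, 101.5, 45.6]
eef_rot: [180.0, 0.0, 96.7]
force: [-1.8, -2.7, 7.4]
grip_width: 0.297
```

Run:
```python
from h import *
for k in range(2):
    s=get_state(); R=Ro.from_euler('xyz',s['eef_rot'],degrees=True)
    print(s['tool_pos'],R.inv().apply(s['force']),s['grip_width']); c=camera('wrist')
t=camera('top')
a=cv2.resize(c['image'][330:480,220:420,::-1],(800,600),interpolation=cv2.INTER_CUBIC)
b=cv2.resize(t['image'][250:350,230:363,::-1],(800,600),interpolation=cv2.INTER_CUBIC)
d=cv2.resize(np.hstack([a,b]),(800,300)); cv2.imwrite('pics/m4.png',d)
c=camera('scene'); cv2.imwrite('pics/s4.png',cv2.resize(c['image'][170:290,300:460,::-1],(800,600),interpolation=cv2.INTER_CUBIC))
```

```text
[468.3011959  101.51102337  45.60780697] [-2.44673334 -2.11165641 -7.42076014] 0.29729726125665745
[468.33674807 101.52882435  45.62323049] [-2.18617641 -1.4805481  -6.49155215] 0.29747034967552105
```

View pics/s4.png

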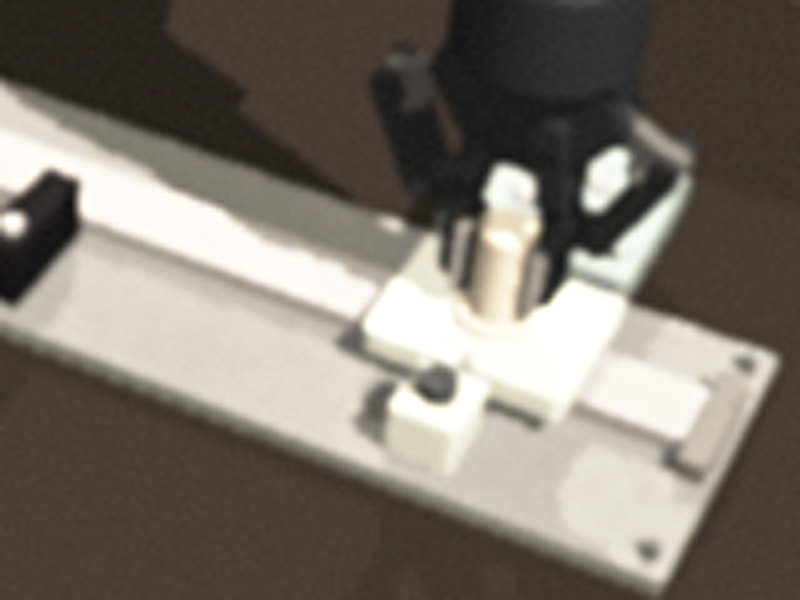

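View pics/m4.png

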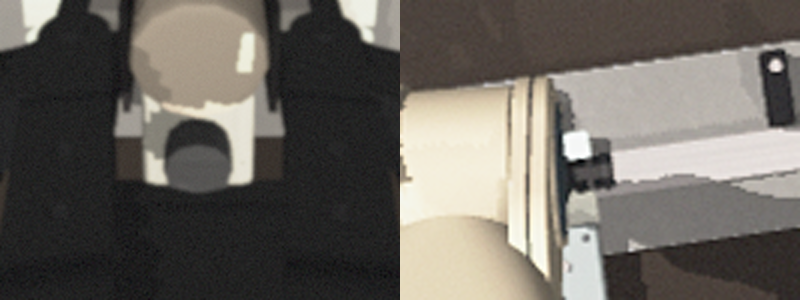

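The block (u≈319.5) is level with the post (u≈320) in the wrist view. I'll ease off the residual push slightly and settle.

Emit:
step_arm(
  steps=[
    {"xyz": [-0.0003, 0, 0], "delta_rot": [0, 0, 0], "claw": 0},
    {"xyz": [-0.0003, 0, 0], "delta_rot": [0, 0, 0], "claw": 0},
    {"xyz": [-0.0003, 0, 0], "delta_rot": [0, 0, 0], "claw": 0},
    {"xyz": [-0.0003, 0, 0], "delta_rot": [0, 0, 0], "claw": 0},
    {"xyz": [-0.0003, 0, 0], "delta_rot": [0, 0, 0], "claw": 0},
  ],
)

```text
clock: 10.5
tool_pos: [468.3, 101.4, 45.6]
eef_rot: [180.0, -0.0, 96.7]
force: [-1.2, -0.2, 6.7]
grip_width: 0.295
```

Run:
```python
from h import *
s=get_state(); R=Ro.from_euler('xyz',s['eef_rot'],degrees=True)
print(s['tool_pos'],R.inv().apply(s['force']),s['grip_width'],abs(s['joint_vel']).max())
```

```text
[468.33483974 101.44048985  45.62450488] [-0.09733477 -1.2404132  -6.68453923] 0.29494858882795744 0.0792304731629838
```

```bash
python3 -c "
from station import *
print(sign_off())"
```

```text
the job is handed in; nothing more can be done
None
```

The carriage is in the notch at the metal block, still held by its white grip, and I handed the job in at about 10.5 s. The hand-in reports no verdict.

**What I did:** I closed on the post at 22 N with the jaws along the rail, clear of the housing. I then slid the carriage about 105 mm towards the block with the spring ball.

**Force along the rail:** over the last 4 mm or so the push against the slide fell from about 3.6 N to under 1 N. It then rose sharply to 7 N within 0.7 mm of travel, which fits the ball sitting in the notch. I backed the commanded position off by 1.2 mm in all. The tool moved only about 0.2 mm and the force along the rail dropped to about 0 N.

**Pictures:** the last wrist picture shows the block level with the post to within about 0.5 mm. The ball position I estimated earlier put the notch 0.5 to 1 mm further along than where the force settled, which is within the camera calibration. The notch itself was hidden behind the post and fingers, so I didn't see it directly.

**At hand-in:** the arm was still, the opening was steady on the post (about 25 mm read for a 26 mm post), and the fingers were nowhere near the loose items. A steady vertical force of 6 to 7 N on the tool appeared when the grip closed and stayed, well below the limits.

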